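Restock the seasoning caddy by the stove

ROBOT

A 6-joint arm with a two-finger parallel gripper is mounted at the origin on the work surface. World frame = base frame: x ahead of the robot, y to its left, z up, the work surface at z = 0. Lengths are in mm, angles in rad, forces in N, time in s.
With the tool pointing down it reaches from about 275 to 750 mm from the base axis. Payload 10.2 kg.
Tool frame: the origin (TCP) lies midway between the tips of the shut fingers; the grasp point (between the pads) lies 19 mm behind it (ctrl.hold_point_z is the distance from the TCP to the grasp point, in mm); z points along the fingers, y is the direction in which the jaws open and shut (so a half turn about z gives the same grasp; the last joint's range is limited). The gripper opens to 85 mm and grips with 20 to 120 N. Pads are 22 mm wide; open, the fingers measure 114 mm over their backs; the gripper's body (76 mm by 85 mm) begins 54 mm behind the grasp point. The pads swing forward as they close: fully open they stand 13 mm farther back than shut.
Start: joints at [1.016, 0.313, 1.498, -0, 1.331, -0.223], TCP at [171.029, 496.367, 231.294] pointing down, gripper open.
Joint ranges: [-2.94, 2.94], [-0.97, 2.17], [0.19, 2.56], [-1.23, 4.37], [0.02, 3.11], [-2.88, 2.88]. Speed limits (rad/s): [2.39, 2.39, 3.01, 3.14, 3.14, 3.14].

INTERFACE

Orientations are given as a unit quaternion [w, x, y, z].
In Python, from rig import ctrl, capture, get_calibration, ticket, search_frame, outline_of gives the robot as it stands. The module is installed in compiled form; this text tells all that it offers.
- The arm moves only by the tool servo_tool, never from a script. Its argument "motion" is a list of rows, each an object with "dr": the turn, a rotation vector about the tool's x, y, z in units of 10 degrees (1.0 is 10 degrees), a list of three; "delta_pos": the shift along the tool's x, y, z in units of 50 mm (1.0 is 50 mm), a list of three; "hand": the opening, from 0 (shut) to 1 (fully open). In form: [{"dr": [ax, ay, az], "delta_pos": [x, y, z], "hand": hand}, ...]. A call has 1 to 20 rows; each row shifts and turns the pose as measured when the row begins, along the tool's axes as they then stand; what a row does not reach is not made up. A row lasts 1/8 s, in which the tool goes at most 62.5 mm and 10.7 degrees, less where a joint would pass 70% of its speed; a pose out of reach is approached as far as the arm can. A call is refused whole if a number of a shift passes 1 or a number of a turn 1, either way. A call with a gripper value outside its range is refused whole. The fingers move at their own pace and stop on an object; "squeeze" is the grip in N (left out, the last holds). Time passes only in rows, so rows that do not move let the fingers close. It gives the time, the measured TCP pose, the force and the opening at its end, in the units of the state.
- ctrl.sense(): the state, without advancing time (a new reading comes with each control period).
- capture(name): name is "side" or "top" or "wrist"; returns (picture, depth): 400x640x3 uint8, red, green, blue; 400x640 float32, mm along the optical axis (not along the pixel's ray), 0 where there is no reading.
- get_calibration(name): a dict with "camera_matrix" (3x3 intrinsics, pixels), "distortion" ([k1, k2, p1, p2, k3] as OpenCV has them; the pictures are not rectified), "T" (4x4, takes a point from camera to world coordinates). Camera axes: x right, y down, z forward; pixel columns grow to the right and rows downward; lengths in mm; the calibration is good to about 2 mm. A picture is of the moment at which its call begins: read the wrist's pose just before it. get_calibration takes no time and is no camera call; for the wrist camera it gives the pose at the moment of the call.
- ticket.finish_job(): hands the job in, once; it reports no verdict.
Trained networks look in the newest picture that a camera, given by its name, has taken for a name from the list of things; names that differ only in an ending like _2 or _b are one class to them, and where a whole thing is asked for, a point or a joint stands for the part that bears it (a point fixed in the world has none). Each returns a list of dicts, best first, with "score" (0 to 1); they miss things now and then, are a little off and sometimes report something else, mostly with a low value. They report only what shows in the picture. A call takes as long as a camera call.
- search_frame(camera, label): "bbox" ([left, top, right, bottom] in pixels, round what is visible of it).
- outline_of(camera, label): "pixels" (400x640 bool, what is visible of it) and "bbox" ([left, top, right, bottom] in pixels, round what is visible of it).
The state is a dict: "time_s": time; "joints": joint angles; "dq": joint speeds; "tau": joint torques, N m; "eef_pos": TCP position; "ee_rot": TCP orientation; "force": force on the tool from outside, world axes, zero at the start; "wrist_torque": the same for the moment, N m; "grip_width": opening from 0.0 (shut) to 1.0 (fully open).
Only numpy, scipy, OpenCV 4.12 (cv2) and the standard library are available. Lean on these libraries where they do the work, as an engineer would, in place of code of your own. Each camera call takes 0.05 s, during which the arm holds its last target.

TASK

Tidy the seasonings into the wooden caddy: stand the steel salt shaker upright in the liner with the wide round well, the pepper mill in the one with the narrow round well and the square spice tin in the one with the square well, each fully down on the floor of its well and set down rather than dropped. The kitchen timer and the citrus reamer look similar but do not belong: leave them, the mortar and the red canister where they stand.

Things in the scene. Friction and masses are not known exactly. Their poses are not given: they have to be found in the camera images.
- shaker_center (a point): steel salt shaker, plain cylinder 56 mm diameter, 70 mm tall overall, with a rounded dome top (from 56 mm up) pierced by seven small dark holes; stands upright loose on the counter, about 0.2 kg; straight-sided and graspable from 0 to 56 mm up; its z axis points up when it stands; origin of this point: centre of the thing, half-way up, on its upright axis
- mill_center (a point): brown wooden pepper mill, straight cylinder 38 mm diameter up to 54 mm, then a narrow neck (26 mm) and a rounded knob head (35 mm) capped by a round steel plate 25 mm across with a small button, 89 mm tall overall; stands upright loose, about 0.18 kg; its z axis points up; this point lies on its upright axis 42 mm above its underside
- tin_center (a point): plain aluminium square spice tin, 42 x 42 mm in plan, 64 mm tall including a 2 mm high round steel press-in lid of 32 mm diameter; stands upright loose, about 0.16 kg; its x and y axes are square to its faces; its z axis points up when it stands; origin of this point: centre of the thing, half-way up, on its upright axis
- liner_wide: white ceramic liner 94 x 94 mm, 12 mm high; wide ROUND well 74 mm across, 8 mm deep, dark rubber floor: the shaker's place. Fixed in one of three bays (which one varies) of a fixed wooden caddy; liners 98 mm apart in a row. Origin: centre of its underside, 6 mm above the counter; well floor 4 mm, top 12 mm above the origin. y runs along the row, x across it, z up
- liner_narrow: like the wide liner (same outside, depth, origin, axes) but with a narrow ROUND well of 54 mm diameter: the pepper mill's place. The light wooden caddy around the liners is a tray 112 x 308 mm, rim 16 mm high, floor 6 mm thick, with a small lug at each end (344 mm overall)
- liner_square: like the wide liner (same outside, depth, origin and axes) but with a SQUARE well 58 x 58 mm, sides along the liner's x and y: the place of the square tin
- timer_center (a point): look-alike, does not belong: steel kitchen timer, cylinder 56 mm diameter like the shaker, but with a flat top at 58 mm carrying a dark crossbar knob 44 x 10 mm, 70 mm tall overall; loose, leave it; this point is its centre, 35 mm up
- reamer_center (a point): look-alike, does not belong: brown wooden citrus reamer standing on end, 38 mm diameter like the mill up to 54 mm, but with no neck: it ends in a ribbed cone with a pointed tip at 84 mm; loose, leave it; this point is its centre, 42 mm up
- mortar: bystander: white ceramic mortar, 110 mm across the rim, 65 mm tall, with its pestle leaning out over the rim to 98 mm height and 58 mm from the axis; loose, 0.8 kg, leave it; origin: centre of its underside
- canister: bystander: closed red tin canister, 90 mm diameter, 125 mm tall; loose, 0.5 kg, leave it; origin: centre of its underside

How it is judged:
By the outcome, as a careful person would: the job done as asked, in the order asked, and still so for the second after the job is handed in, with the robot touching nothing.
It also fails if it takes over 88 s, if anything falls off the work surface, if the arm or the gripper's body presses on something with over 40 N, if the wrist force passes 120 N, or if a joint passes its speed limit or range.

## Working session

There is one attempt and no reset: what is moved stays moved. The work goes in short steps, Python scripts to look and compute and a tool call to move; the robot and the scene stay as the last step left them, time stands still between calls to the robot, and variables do not carry over. Pictures are saved under pics/ and viewed, and the job is handed in when it is done.

Besides the shell and the picture viewer there is one more tool, called after "Call:" in YAML: its name, and indented under it one key for each argument. servo_tool: Moves the arm, as the interface text tells. Its arguments: {"type":"object","properties":{"motion":{"type":"array"},"squeeze":{"type":"number"}},"required":["motion"]}

```bash
mkdir -p pics
python3 - <<'E'
from rig import ctrl,capture,get_calibration
import cv2,numpy as np
s=ctrl.sense();print({k:np.round(v,3).tolist() for k,v in s.items()})
for n in("top","side","wrist"):
    p,d=capture(n);cv2.imwrite(f"pics/{n}0.png",p[:,:,::-1]);np.save(f"pics/{n}0d.npy",d)
    c=get_calibration(n);print(n,np.round(c["camera_matrix"],1).tolist(),np.round(c["T"],3).tolist(),c["distortion"])
E
```

```text
{'time_s': 0.0, 'joints': [1.016, 0.313, 1.498, 0.0, 1.331, -0.223], 'dq': [0.002, -0.001, -0.001, 0.001, -0.0, -0.0], 'tau': [-0.0, -41.227, -25.974, -0.0, 0.004, 0.0], 'eef_pos': [170.893, 496.143, 230.74], 'ee_rot': [-0.0, 0.165, 0.986, -0.001], 'force': [0.351, -0.856, -0.542], 'wrist_torque': [-0.019, 0.011, -0.067], 'grip_width': 0.999}
top [[418.1, 0.0, 317.5], [0.0, 418.1, 202.1], [0.0, 0.0, 1.0]] [[-0.027, -0.995, 0.098, 461.629], [-0.999, 0.029, 0.025, -9.655], [-0.028, -0.097, -0.995, 1169.656], [0.0, 0.0, 0.0, 1.0]] [-0.0838362  0.         0.         0.         0.       ]
side [[493.7, 0.0, 315.2], [0.0, 493.7, 202.9], [0.0, 0.0, 1.0]] [[0.994, -0.045, 0.102, 393.858], [-0.11, -0.556, 0.824, -1181.521], [0.019, -0.83, -0.557, 875.846], [0.0, 0.0, 0.0, 1.0]] [-0.08545619  0.          0.          0.          0.        ]
wrist [[299.2, 0.0, 319.5], [0.0, 299.2, 196.9], [0.0, 0.0, 1.0]] [[0.325, 0.898, 0.297, 94.685], [0.946, -0.308, -0.103, 522.304], [-0.001, 0.314, -0.949, 372.531], [0.0, 0.0, 0.0, 1.0]] [0.01959903 0.         0.         0.         0.        ]
```

View pics/top0.png

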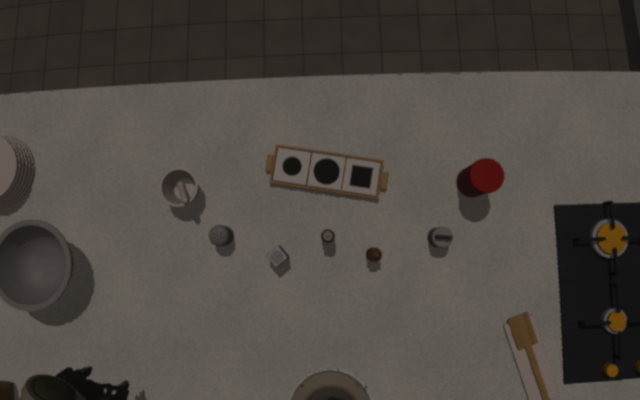

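View pics/side0.png

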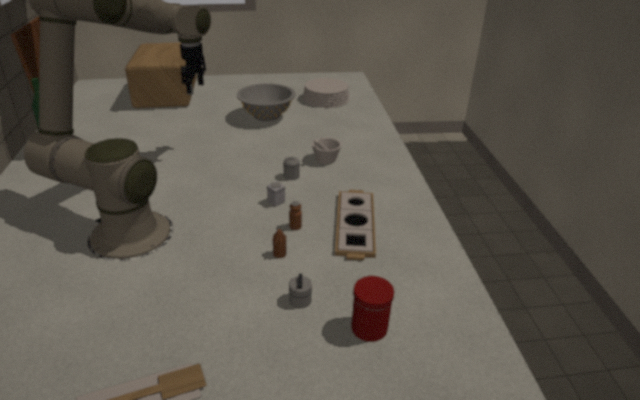

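View pics/wrist0.png

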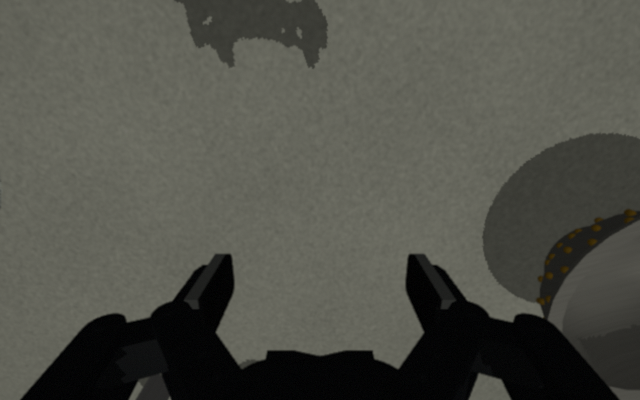

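The top view shows the shaker at (221,236), tin at (279,257), mill at (328,236), reamer at (374,254) and timer at (440,238). The wells are narrow (292,166), wide (327,171) and square (361,177). The mortar and canister are at the ends.

```bash
cat > h.py <<'E'
from rig import ctrl,capture,get_calibration,search_frame,outline_of
import cv2,numpy as np
from scipy.spatial.transform import Rotation as R
def rays(c,uv):
    uv=np.asarray(uv,float).reshape(-1,1,2)
    n=cv2.undistortPoints(uv,c["camera_matrix"],np.asarray(c["distortion"],float)).reshape(-1,2)
    return np.c_[n,np.ones(len(n))]
def at_z(c,uv,z):
    T=np.asarray(c["T"]);r=rays(c,uv)@T[:3,:3].T;o=T[:3,3]
    return o+r*((z-o[2])/r[:,2])[:,None]
def cloud(c,d,mask):
    v,u=np.nonzero(mask&(d>0));T=np.asarray(c["T"])
    return (rays(c,np.c_[u,v])*d[v,u][:,None])@T[:3,:3].T+T[:3,3], np.c_[u,v]
def proj(c,P):
    T=np.linalg.inv(np.asarray(c["T"]));rv=cv2.Rodrigues(T[:3,:3])[0]
    return cv2.projectPoints(np.asarray(P,float).reshape(-1,1,3),rv,T[:3,3],c["camera_matrix"],np.asarray(c["distortion"],float))[0].reshape(-1,2)
def st():
    s=ctrl.sense();q=s["ee_rot"];r=R.from_quat([q[1],q[2],q[3],q[0]])
    return s,np.array(s["eef_pos"]),r
E
python3 - <<'E'
from h import *
for cam in("top","side"):
  p,d=capture(cam);c=get_calibration(cam)
  for l in("shaker_center","mill_center","tin_center","timer_center","reamer_center","mortar","canister","liner_wide","liner_narrow","liner_square"):
    for o in outline_of(cam,l)[:2]:
        P,_=cloud(c,d,o["pixels"]); 
        if len(P)==0: print(l,'none');continue
        lo,hi=np.percentile(P,[2,98],axis=0)
        print(cam,l,round(o["score"],2),np.round(o["bbox"]).tolist(),len(P),"mid",np.round((lo+hi)/2,0),"ext",np.round(hi-lo),"zmax",round(hi[2]))
E
```

```text
top shaker_center 0.65 [209.0, 230.0, 235.0, 248.0] 421 mid [489. 286.  37.] ext [51. 52. 70.] zmax 72
top mill_center 0.57 [309.0, 156.0, 345.0, 194.0] 1134 mid [660.  -7.  14.] ext [94. 95. 15.] zmax 21
top mill_center 0.44 [322.0, 229.0, 333.0, 244.0] 144 mid [480.  -5.  72.] ext [31. 32. 34.] zmax 89
top tin_center 0.59 [266.0, 246.0, 290.0, 267.0] 291 mid [432. 129.  39.] ext [50. 48. 58.] zmax 68
top tin_center 0.24 [271.0, 147.0, 314.0, 186.0] 1121 mid [680.  89.  15.] ext [96. 93. 15.] zmax 22
top timer_center 0.84 [423.0, 228.0, 456.0, 246.0] 418 mid [ 471. -307.   40.] ext [48. 51. 65.] zmax 72
top timer_center 0.3 [344.0, 158.0, 378.0, 196.0] 1120 mid [ 643. -102.   14.] ext [93. 92. 16.] zmax 22
top reamer_center 0.52 [365.0, 245.0, 382.0, 264.0] 203 mid [ 432. -128.   41.] ext [36. 36. 85.] zmax 83
top mortar 0.63 [157.0, 168.0, 199.0, 208.0] 1270 mid [623. 397.  47.] ext [ 99. 100.  91.] zmax 93
top canister 0.77 [455.0, 157.0, 505.0, 196.0] 1385 mid [ 619. -412.   70.] ext [ 82.  82. 116.] zmax 128
top canister 0.42 [322.0, 232.0, 336.0, 245.0] 168 mid [479.  -6.  44.]
[... 1083 characters left out ...]
[272.0, 229.0, 288.0, 257.0] 348 mid [ 428. -138.   42.] ext [35. 23. 79.] zmax 81
side mortar 0.74 [311.0, 135.0, 345.0, 164.0] 620 mid [623. 395.  47.] ext [ 95. 102.  87.] zmax 90
side canister 0.91 [349.0, 276.0, 393.0, 342.0] 2283 mid [ 618. -421.   66.] ext [ 79.  77. 122.] zmax 127
side liner_wide 0.94 [341.0, 208.0, 377.0, 230.0] 599 mid [660.  -7.  15.] ext [93. 99. 14.] zmax 22
side liner_wide 0.62 [288.0, 201.0, 302.0, 230.0] 339 mid [480. -13.  45.] ext [35. 30. 85.] zmax 87
side liner_narrow 0.74 [340.0, 191.0, 373.0, 210.0] 507 mid [680.  89.  16.] ext [94. 96. 13.] zmax 22
side liner_square 0.55 [339.0, 228.0, 374.0, 251.0] 731 mid [ 644. -105.   15.] ext [95. 96. 13.] zmax 22
```

Call:
servo_tool:
  motion:
    - {"dr": [0, 0, 1], "delta_pos": [0, 0, 0], "hand": 1}
    - {"dr": [0, 0, 1], "delta_pos": [0, 0, 0], "hand": 1}
    - {"dr": [0, 0, 1], "delta_pos": [0, 0, 0], "hand": 1}
    - {"dr": [0, 0, 1], "delta_pos": [0, 0, 0], "hand": 1}
    - {"dr": [0, 0, 1], "delta_pos": [0, 0, 0], "hand": 1}
    - {"dr": [0, 0, 1], "delta_pos": [0, 0, 0], "hand": 1}
    - {"dr": [0, 0, 1], "delta_pos": [0, 0, 0], "hand": 1}
    - {"dr": [0, 0, 1], "delta_pos": [0, 0, 0], "hand": 1}
  squeeze: 40

```text
time_s: 2.25
eef_pos: [171.0, 496.4, 231.3]
ee_rot: [0.0, 0.775, 0.632, 0.0]
force: [0.5, -0.6, -0.1]
grip_width: 1.001
```

```bash
cat >> h.py <<'E'
def plan(tgt,a):
    "tool-frame shift (50mm units) and turn (10deg units) to go to tgt with jaw dir angle a, pointing down"
    s,p,r=st()
    y=np.array([np.cos(a),np.sin(a),0]);z=np.array([0,0,-1.]);x=np.cross(y,z)
    Rt=R.from_matrix(np.c_[x,y,z])
    alt=Rt*R.from_euler('z',np.pi)
    rv=min([(r.inv()*t).as_rotvec() for t in(Rt,alt)],key=np.linalg.norm)
    yv=r.as_matrix()[:,1]
    print("t",round(s["time_s"],2),"pos",np.round(p,1),"jaw",round(np.arctan2(yv[1],yv[0]),3),"shift",np.round(r.inv().apply(np.array(tgt)-p)/50,2),"turn",np.round(np.degrees(rv)/10,2),"F",np.round(s["force"],1),"g",round(s["grip_width"],3))
E
python3 -c "
from h import *
plan([489,286,231],-0.185);print(st()[0]['joints'])"
```

```text
t 2.25 pos [171.  496.4 231.3] jaw -0.203 shift [-2.84  7.08  0.01] turn [ 0.   0.  -0.1] F [ 0.5 -0.6 -0.1] g 1.001
[ 1.01558768e+00  3.12883703e-01  1.49769280e+00 -3.44006074e-05
  1.33100887e+00  1.21812559e+00]
```

Call:
servo_tool:
  motion:
    - {"dr": [0, 0, -0.1], "delta_pos": [-0.35, 0.9, 0], "hand": 1}
    - {"dr": [0, 0, 0], "delta_pos": [-0.35, 0.9, 0], "hand": 1}
    - {"dr": [0, 0, 0], "delta_pos": [-0.35, 0.9, 0], "hand": 1}
    - {"dr": [0, 0, 0], "delta_pos": [-0.35, 0.9, 0], "hand": 1}
    - {"dr": [0, 0, 0], "delta_pos": [-0.35, 0.9, 0], "hand": 1}
    - {"dr": [0, 0, 0], "delta_pos": [-0.35, 0.9, 0], "hand": 1}
    - {"dr": [0, 0, 0], "delta_pos": [-0.35, 0.9, 0], "hand": 1}
    - {"dr": [0, 0, 0], "delta_pos": [-0.35, 0.75, 0], "hand": 1}

```text
time_s: 3.25
eef_pos: [499.1, 287.8, 231.7]
ee_rot: [-0.0, 0.769, 0.64, 0.001]
force: [-0.3, -0.3, 0.5]
grip_width: 1.0
```

```bash
cat >> h.py <<'E'
def look(l,tag,zlo,zhi):
    c=get_calibration("wrist");p,d=capture("wrist");cv2.imwrite(f"pics/{tag}.png",p[:,:,::-1])
    for o in outline_of("wrist",l)[:2]:
        P,uv=cloud(c,d,o["pixels"]);k=(P[:,2]>zlo)&(P[:,2]<zhi);Q=P[k]
        print(l,round(o["score"],2),np.round(o["bbox"]),len(Q),"zmax",round(P[:,2].max(),1) if len(P) else None)
        if len(Q)>20:
            lo,hi=np.percentile(Q,[1,99],axis=0);print("  mid",np.round((lo+hi)/2,1),"ext",np.round(hi-lo,1))
            cc,rad=cv2.minEnclosingCircle(Q[:,:2].astype(np.float32));print("  circ",np.round(cc,1),round(rad,1),"rect",cv2.minAreaRect(Q[:,:2].astype(np.float32)))
    return c,p,d
E
python3 -c "
from h import *
plan([489,286,231],-0.185)
look('shaker_center','w1',35,90)"
```

```text
t 3.25 pos [499.1 287.8 231.7] jaw -0.183 shift [-0.07 -0.19  0.01] turn [ 0.   -0.01  0.01] F [-0.3 -0.3  0.5] g 1.0
shaker_center 0.91 [288. 146. 339. 200.] 1991 zmax 70.8
  mid [491.1 289.2  54.2] ext [50.1 49.2 30.7]
  circ [490.7 287.5] 27.5 rect ((490.76202392578125, 288.76141357421875), (51.10144805908203, 53.519039154052734), 79.8616714477539)
shaker_center 0.51 [333. 338. 354. 350.] 0 zmax 304.5
```

View pics/w1.png

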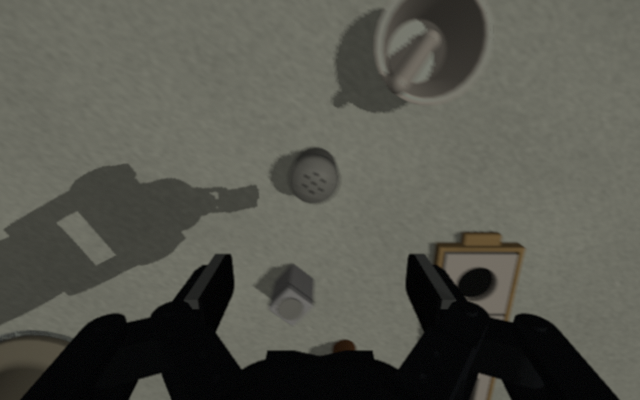

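The wrist view shows the perforated dome at (314,178), world (490.5, 288), which confirms it is the shaker. I'll descend on it.

```bash
python3 -c "
from h import *
plan([490.5,288.3,16],-0.185)"
```

```text
t 3.35 pos [500.3 286.5 231.1] jaw -0.186 shift [-0.01 -0.2   4.3 ] turn [ 0.01 -0.01 -0.01] F [-0.8 -0.5 -0.3] g 0.997
```

Call:
servo_tool:
  motion:
    - {"dr": [0, 0, 0], "delta_pos": [0, -0.2, 0.5], "hand": 1}
    - {"dr": [0, 0, 0], "delta_pos": [0, 0, 0.8], "hand": 1}
    - {"dr": [0, 0, 0], "delta_pos": [0, 0, 0.8], "hand": 1}
    - {"dr": [0, 0, 0], "delta_pos": [0, 0, 0.4], "hand": 1}
    - {"dr": [0, 0, 0], "delta_pos": [0, 0, 0], "hand": 1}

```text
time_s: 3.98
eef_pos: [488.6, 290.3, 103.3]
ee_rot: [-0.0, 0.77, 0.639, 0.001]
force: [0.1, 0.0, 1.1]
grip_width: 1.003
```

```bash
python3 -c "
from h import *
plan([490.5,288.3,16],-0.185)
look('shaker_center','w2',35,90)"
```

```text
t 3.98 pos [488.6 290.3 103.3] jaw -0.186 shift [-0.04  0.04  1.75] turn [ 0.01 -0.01 -0.  ] F [0.1 0.  1.1] g 1.003
shaker_center 0.77 [284. 173. 362. 263.] 5177 zmax 70.8
  mid [490.9 289.2  53.5] ext [50.3 49.6 32.1]
  circ [490.  286.7] 28.2 rect ((491.2005615234375, 288.2698974609375), (52.20818328857422, 54.92921829223633), 44.08147430419922)
```

View pics/w2.png

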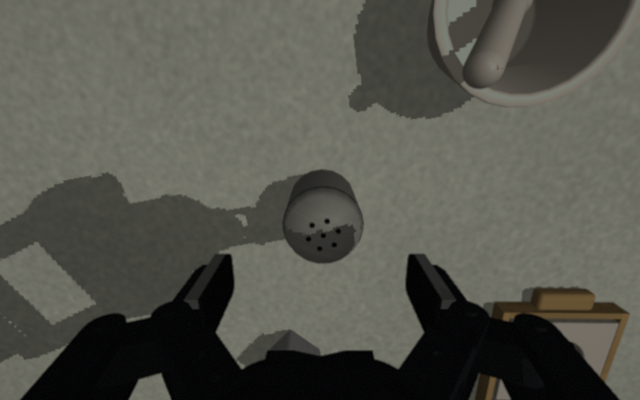

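The shaker sits between the fingers: dome centre at column 323, finger midline at about 320. I'll go down and close.

Call:
servo_tool:
  motion:
    - {"dr": [0, 0, 0], "delta_pos": [0, 0.03, 0.6], "hand": 1}
    - {"dr": [0, 0, 0], "delta_pos": [0, 0, 0.6], "hand": 1}
    - {"dr": [0, 0, 0], "delta_pos": [0, 0, 0.5], "hand": 1}
    - {"dr": [0, 0, 0], "delta_pos": [0, 0, 0], "hand": 1}

```text
time_s: 4.58
eef_pos: [494.8, 292.5, 24.2]
ee_rot: [0.002, 0.769, 0.639, 0.008]
force: [0.2, -1.1, 0.8]
grip_width: 0.999
```

```bash
python3 -c "
from h import *
plan([490.5,288.3,16],-0.185)"
```

```text
t 4.58 pos [494.8 292.5  24.2] jaw -0.185 shift [-0.1  -0.07  0.16] turn [ 0.08 -0.05  0.  ] F [ 0.2 -1.1  0.8] g 0.999
```

Call:
servo_tool:
  motion:
    - {"dr": [0.08, -0.05, 0], "delta_pos": [-0.1, -0.07, 0.15], "hand": 1}
    - {"dr": [0, 0, 0], "delta_pos": [0, 0, 0], "hand": 1}

```text
time_s: 4.82
eef_pos: [491.6, 288.6, 19.0]
ee_rot: [0.0, 0.769, 0.639, 0.002]
force: [0.4, -0.3, 0.6]
grip_width: 0.999
```

```bash
python3 -c "
from h import *
plan([490.5,288.3,16],-0.185)"
```

```text
t 4.83 pos [491.6 288.6  19. ] jaw -0.185 shift [-0.01 -0.02  0.06] turn [ 0.02 -0.01  0.  ] F [ 0.4 -0.3  0.6] g 0.999
```

Call:
servo_tool:
  motion:
    - {"dr": [0.02, -0.01, 0], "delta_pos": [-0.01, -0.02, 0.04], "hand": 0.6}
    - {"dr": [0, 0, 0], "delta_pos": [0, 0, 0], "hand": 0.4}
    - {"dr": [0, 0, 0], "delta_pos": [0, 0, 0], "hand": 0.2}
    - {"dr": [0, 0, 0], "delta_pos": [0, 0, 0], "hand": 0}
    - {"dr": [0, 0, 0], "delta_pos": [0, 0, 0], "hand": 0}
    - {"dr": [0, 0, 0], "delta_pos": [0, 0, 0], "hand": 0}
  squeeze: 40

```text
time_s: 5.58
eef_pos: [491.0, 288.5, 18.3]
ee_rot: [-0.0, 0.769, 0.639, 0.001]
force: [-0.1, -0.2, 0.5]
grip_width: 0.643
```

```bash
python3 -c "
from h import *
plan([490.5,288.3,16],-0.185)"
```

```text
t 5.58 pos [491.  288.5  18.3] jaw -0.185 shift [-0.01 -0.01  0.05] turn [ 0.   -0.01  0.  ] F [-0.1 -0.2  0.5] g 0.643
```

Gripped at width 0.643, about 55 mm. Lifting.

Call:
servo_tool:
  motion:
    - {"dr": [0, 0, 0], "delta_pos": [0, 0, -0.3], "hand": 0}
    - {"dr": [0, 0, 0], "delta_pos": [0, 0, -0.6], "hand": 0}
    - {"dr": [0, 0, 0], "delta_pos": [0, 0, -0.7], "hand": 0}
    - {"dr": [0, 0, 0], "delta_pos": [0, 0, -0.7], "hand": 0}
    - {"dr": [0, 0, 0], "delta_pos": [0, 0, -0.5], "hand": 0}
    - {"dr": [0, 0, 0], "delta_pos": [0, 0, 0], "hand": 0}

```text
time_s: 6.32
eef_pos: [490.6, 288.3, 166.7]
ee_rot: [0.0, 0.769, 0.639, 0.002]
force: [0.4, -0.3, -2.8]
grip_width: 0.643
```

```bash
python3 -c "
from h import *
plan([660,-7,150],-0.185)
look('shaker_center','w3',35,190)"
```

```text
t 6.33 pos [490.6 288.3 166.7] jaw -0.185 shift [-5.18  4.41  0.33] turn [ 0.01 -0.01  0.  ] F [ 0.4 -0.3 -2.8] g 0.643
shaker_center 0.93 [254. 200. 386. 353.] 2734 zmax 240.2
  mid [493.2 303.3 169.2] ext [47.5 21.5 41. ]
  circ [491.  292.8] 27.2 rect ((492.4601135253906, 303.5637512207031), (21.681678771972656, 54.42117691040039), 82.28666687011719)
```

View pics/w3.png

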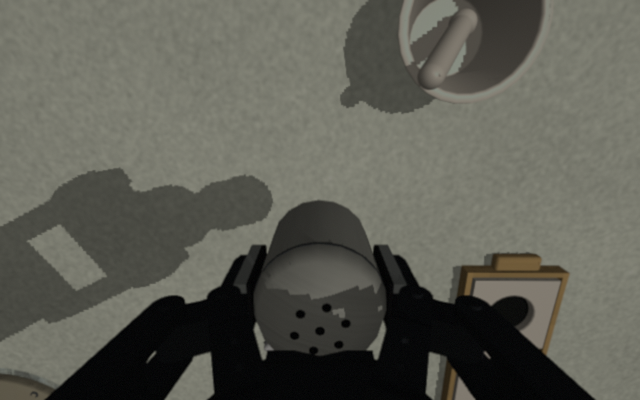

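The shaker is held upright, dome centre near (320,330). Carrying it to the wide well.

Call:
servo_tool:
  motion:
    - {"dr": [0, 0, 0], "delta_pos": [-0.4, 0.35, 0], "hand": 0}
    - {"dr": [0, 0, 0], "delta_pos": [-0.65, 0.55, 0], "hand": 0}
    - {"dr": [0, 0, 0], "delta_pos": [-0.65, 0.55, 0], "hand": 0}
    - {"dr": [0, 0, 0], "delta_pos": [-0.65, 0.55, 0], "hand": 0}
    - {"dr": [0, 0, 0], "delta_pos": [-0.65, 0.55, 0], "hand": 0}
    - {"dr": [0, 0, 0], "delta_pos": [-0.65, 0.55, 0], "hand": 0}
    - {"dr": [0, 0, 0], "delta_pos": [-0.65, 0.55, 0], "hand": 0}
    - {"dr": [0, 0, 0], "delta_pos": [-0.5, 0.45, 0], "hand": 0}
    - {"dr": [0, 0, 0], "delta_pos": [-0.3, 0.25, 0], "hand": 0}
    - {"dr": [0, 0, 0], "delta_pos": [0, 0, 0], "hand": 0}

```text
time_s: 7.68
eef_pos: [655.1, -11.9, 144.7]
ee_rot: [-0.01, 0.769, 0.639, -0.011]
force: [-0.4, 0.4, -3.1]
grip_width: 0.645
```

```bash
python3 -c "
from h import *
plan([660,-7,60],-0.185)
look('liner_wide','w4',5,30)"
```

```text
t 7.67 pos [655.1 -11.9 144.7] jaw -0.184 shift [0.12 0.13 1.69] turn [-0.17  0.02  0.01] F [-0.4  0.4 -3.1] g 0.645
liner_wide 0.64 [278. 132. 382. 230.] 8230 zmax 126.9
  mid [663.7  -5.6  13.2] ext [97.3 98.4 10.2]
  circ [662.8  -6.7] 65.3 rect ((662.8238525390625, -9.198505401611328), (98.1115951538086, 96.61131286621094), 79.227783203125)
```

View pics/w4.png

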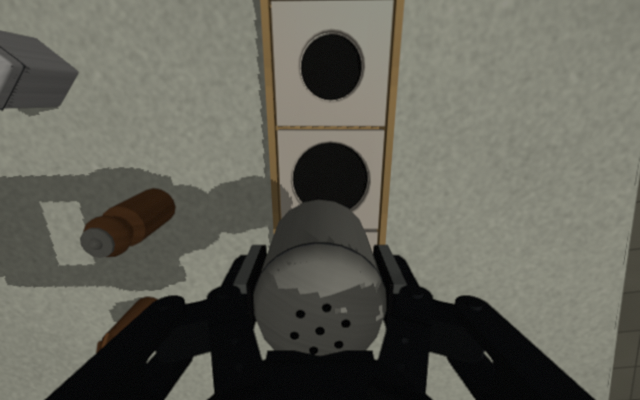

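Call:
servo_tool:
  motion:
    - {"dr": [-0.17, 0.02, 0], "delta_pos": [0.12, 0.13, 0.3], "hand": 0}
    - {"dr": [0, 0, 0], "delta_pos": [0, 0, 0], "hand": 0}

```text
time_s: 8.02
eef_pos: [660.8, -3.3, 129.5]
ee_rot: [-0.0, 0.768, 0.641, -0.0]
force: [-0.5, -0.4, -2.8]
grip_width: 0.643
```

Run:
```python
from h import *
plan([660,-7,60],-0.185)
def wells(cam,img,c,tag):
    g=cv2.cvtColor(img,cv2.COLOR_RGB2GRAY)
    # project centres and sample dark blobs around
    m=(g<45).astype(np.uint8)
    n,lab,stt,cen=cv2.connectedComponentsWithStats(m)
    for i in range(1,n):
        if stt[i,4]>120:
            w=at_z(c,[cen[i]],18)[0]
            if abs(w[0]-660)<60 and abs(w[1])<150:
                cs=cv2.findContours((lab==i).astype(np.uint8),0,2)[0][0]
                pts=at_z(c,cs.reshape(-1,2)+0.0,18)[:,:2].astype(np.float32)
                print(tag,stt[i].tolist(),np.round(cv2.minEnclosingCircle(pts)[0],1),np.round(cv2.minEnclosingCircle(pts)[1],1),"bb",np.round((pts.min(0)+pts.max(0))/2,1),cv2.minAreaRect(pts))
img=cv2.imread("pics/top0.png")[:,:,::-1].copy();wells("top",img,get_calibration("top"),"top0")
img=cv2.imread("pics/side0.png")[:,:,::-1].copy();wells("side",img,get_calibration("side"),"side0")
c=get_calibration("wrist");img,_=capture("wrist");wells("wrist",img,c,"wrist")
```

```text
t 8.03 pos [660.8  -3.3 129.5] jaw -0.18 shift [-0.08 -0.    1.39] turn [-0.    0.    0.03] F [-0.5 -0.4 -2.8] g 0.643
top0 [283, 157, 18, 18, 246] [679.7  89.2] 24.8 bb [680.2  89.3] ((680.229736328125, 89.28582000732422), (48.286128997802734, 47.63520812988281), 43.27721405029297)
top0 [314, 159, 25, 25, 491] [661.5  -7.2] 35.0 bb [661.6  -6.8] ((661.6390991210938, -6.756786346435547), (66.98263549804688, 67.81978607177734), 88.24542999267578)
top0 [350, 166, 22, 22, 380] [ 643.1 -102.3] 36.1 bb [ 643.2 -102.3] ((643.8123168945312, -102.91122436523438), (53.878692626953125, 54.8678092956543), 79.66146087646484)
side0 [345, 215, 22, 10, 175] [660.  -13.7] 31.4 bb [659.9 -11.2] ((660.1890258789062, -11.039813995361328), (45.80648422241211, 62.72435760498047), 85.14591217041016)
side0 [347, 235, 18, 10, 159] [ 643.1 -108. ] 28.9 bb [ 643.2 -106.5] ((642.8056640625, -108.08988952636719), (41.07933044433594, 48.276912689208984), 79.04689025878906)
wrist [257, 8, 132, 3, 136] [688.3 135.6] 48.0 bb [688.4 135.6] ((688.4376831054688, 136.18978881835938), (1.2598904371261597, 96.01216125488281), 78.98043060302734)
wrist [292, 45, 62, 67, 3304] [679.9  88.5] 24.7 bb [679.8  88.5] ((679.9869384765625, 88.83074951171875), (48.03815460205078, 48.30475616455078), 79.72979736328125)
wrist [283, 157, 78, 57, 3109] [662.5  -5.1] 34.6 bb [662.5   0.7] ((664.3641357421875, 3.45751953125), (50.33396911621094, 68.71491241455078), 77.836181640625)
```

Well centres agree between top and wrist cameras: wide (661.5,-7), narrow (680,89), square (643,-102.5). Lowering the shaker.

Call:
servo_tool:
  motion:
    - {"dr": [0, 0, 0.05], "delta_pos": [-0.08, 0.01, 0.5], "hand": 0}
    - {"dr": [0, 0, 0], "delta_pos": [0, 0, 0.5], "hand": 0}
    - {"dr": [0, 0, 0], "delta_pos": [0, 0, 0.4], "hand": 0}
    - {"dr": [0, 0, 0], "delta_pos": [0, 0, 0], "hand": 0}

```text
time_s: 8.57
eef_pos: [661.8, -6.3, 63.0]
ee_rot: [0.002, 0.77, 0.638, 0.001]
force: [0.5, -0.7, -2.1]
grip_width: 0.643
```

```bash
python3 -c "
from h import *
plan([661.5,-7,28.5],-0.189)"
```

```text
t 8.57 pos [661.8  -6.3  63. ] jaw -0.187 shift [-0.01 -0.01  0.69] turn [0.03 0.   0.01] F [ 0.5 -0.7 -2.1] g 0.643
```

Call:
servo_tool:
  motion:
    - {"dr": [0.02, 0, 0], "delta_pos": [-0.01, -0.01, 0.3], "hand": 0}
    - {"dr": [0, 0, 0], "delta_pos": [0, 0, 0.2], "hand": 0}
    - {"dr": [0, 0, 0], "delta_pos": [0, 0, 0.08], "hand": 0}
    - {"dr": [0, 0, 0], "delta_pos": [0, 0, 0], "hand": 0}

```text
time_s: 9.07
eef_pos: [662.3, -6.7, 34.9]
ee_rot: [0.002, 0.77, 0.638, 0.001]
force: [0.1, 0.2, -2.1]
grip_width: 0.641
```

```bash
python3 -c "
from h import *
plan([661.5,-7,28.5],-0.189)"
```

```text
t 9.07 pos [662.3  -6.7  34.9] jaw -0.186 shift [-0.01 -0.02  0.13] turn [0.02 0.   0.02] F [ 0.1  0.2 -2.1] g 0.641
```

Call:
servo_tool:
  motion:
    - {"dr": [0.02, 0, 0], "delta_pos": [-0.01, -0.01, 0.05], "hand": 0}
    - {"dr": [0, 0, 0], "delta_pos": [0, 0, 0.04], "hand": 0}
    - {"dr": [0, 0, 0], "delta_pos": [0, 0, 0.03], "hand": 0}
    - {"dr": [0, 0, 0], "delta_pos": [0, 0, 0], "hand": 0}

```text
time_s: 9.57
eef_pos: [662.1, -7.2, 29.3]
ee_rot: [0.001, 0.77, 0.638, 0.0]
force: [0.2, -0.7, -2.5]
grip_width: 0.643
```

```bash
python3 -c "
from h import *
plan([661.5,-7,28.5],-0.189)"
```

```text
t 9.57 pos [662.1  -7.2  29.3] jaw -0.186 shift [ 0.   -0.01  0.02] turn [0.01 0.   0.02] F [ 0.2 -0.7 -2.5] g 0.643
```

Call:
servo_tool:
  motion:
    - {"dr": [0, 0, 0], "delta_pos": [0, 0, 0.02], "hand": 0}
    - {"dr": [0, 0, 0], "delta_pos": [0, 0, 0.02], "hand": 0}
    - {"dr": [0, 0, 0], "delta_pos": [0, 0, 0], "hand": 0}

```text
time_s: 9.95
eef_pos: [662.3, -7.3, 28.4]
ee_rot: [0.001, 0.77, 0.638, 0.001]
force: [-0.6, 0.0, -2.9]
grip_width: 0.644
```

```bash
python3 -c "
from h import *
plan([661.5,-7,28.5],-0.189)"
```

```text
t 9.95 pos [662.3  -7.3  28.4] jaw -0.186 shift [ 0.   -0.02 -0.  ] turn [0.02 0.   0.02] F [-0.6  0.  -2.9] g 0.644
```

Call:
servo_tool:
  motion:
    - {"dr": [0, 0, 0], "delta_pos": [0, 0, 0.03], "hand": 0}
    - {"dr": [0, 0, 0], "delta_pos": [0, 0, 0.03], "hand": 0}

```text
time_s: 10.2
eef_pos: [662.5, -7.4, 28.2]
ee_rot: [0.001, 0.77, 0.638, 0.001]
force: [-6.8, 0.3, 12.3]
grip_width: 0.644
```

Force went from -2.9 to +12 N at z = 28.2, so the shaker is on the well floor. Releasing.

Call:
servo_tool:
  motion:
    - {"dr": [0, 0, 0], "delta_pos": [0, 0, 0], "hand": 0.66}
    - {"dr": [0, 0, 0], "delta_pos": [0, 0, 0], "hand": 0.75}
    - {"dr": [0, 0, 0], "delta_pos": [0, 0, 0], "hand": 0.9}
    - {"dr": [0, 0, 0], "delta_pos": [0, 0, 0], "hand": 1}
    - {"dr": [0, 0, 0], "delta_pos": [0, 0, 0], "hand": 1}

```text
time_s: 10.82
eef_pos: [663.0, -7.5, 28.3]
ee_rot: [0.002, 0.77, 0.638, 0.001]
force: [-0.0, -0.4, -0.1]
grip_width: 1.0
```

Call:
servo_tool:
  motion:
    - {"dr": [0, 0, 0], "delta_pos": [0, 0, -0.3], "hand": 1}
    - {"dr": [0, 0, 0], "delta_pos": [0, 0, -0.6], "hand": 1}
    - {"dr": [0, 0, 0], "delta_pos": [0, 0, -0.8], "hand": 1}
    - {"dr": [0, 0, 0], "delta_pos": [0, 0, -0.8], "hand": 1}
    - {"dr": [0, 0, 0], "delta_pos": [0, 0, -0.8], "hand": 1}
    - {"dr": [0, 0, 0], "delta_pos": [0, 0, -0.4], "hand": 1}
    - {"dr": [0, 0, 0], "delta_pos": [0, 0, 0], "hand": 1}

```text
time_s: 11.7
eef_pos: [662.1, -7.1, 226.1]
ee_rot: [0.004, 0.77, 0.638, 0.003]
force: [0.4, 0.8, -1.6]
grip_width: 0.998
```

```bash
python3 -c "
from h import *
plan([480,-6,210],-0.189)
look('shaker_center','w5',40,90)"
```

```text
t 11.7 pos [662.1  -7.1 226.1] jaw -0.186 shift [-0.65 -3.59  0.29] turn [0.06 0.   0.02] F [ 0.4  0.8 -1.6] g 0.998
shaker_center 0.65 [293. 149. 347. 204.] 2284 zmax 80.2
  mid [662.7  -7.3  61.6] ext [51.  50.5 35.7]
  circ [662.3  -9.3] 28.0 rect ((662.2586059570312, -8.444391250610352), (55.025245666503906, 54.02085876464844), 8.498198509216309)
```

View pics/w5.png

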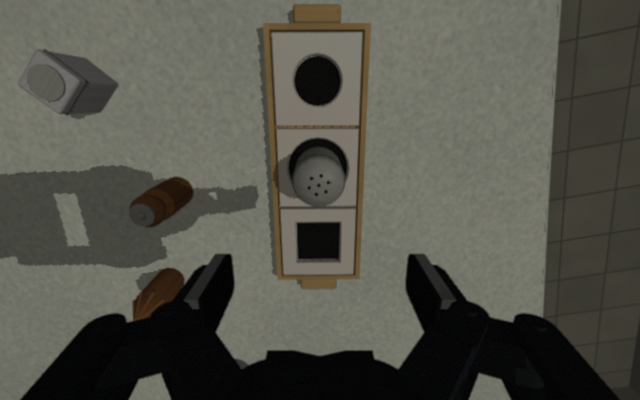

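The shaker stands in the wide well at (318,178), with its top at z=80 as expected. On to the mill.

Call:
servo_tool:
  motion:
    - {"dr": [0, 0, 0], "delta_pos": [-0.1, -0.5, 0], "hand": 1}
    - {"dr": [0, 0, 0], "delta_pos": [-0.1, -0.7, 0], "hand": 1}
    - {"dr": [0, 0, 0], "delta_pos": [-0.15, -0.8, 0], "hand": 1}
    - {"dr": [0, 0, 0], "delta_pos": [-0.15, -0.8, 0], "hand": 1}
    - {"dr": [0, 0, 0], "delta_pos": [-0.1, -0.6, 0.2], "hand": 1}
    - {"dr": [0, 0, 0], "delta_pos": [0, -0.2, 0.1], "hand": 1}
    - {"dr": [0, 0, 0], "delta_pos": [0, 0, 0], "hand": 1}

```text
time_s: 12.68
eef_pos: [469.3, -2.2, 198.7]
ee_rot: [-0.003, 0.77, 0.638, -0.003]
force: [0.6, 0.6, 1.1]
grip_width: 1.001
```

```bash
python3 -c "
from h import *
plan([480,-6,210],-0.189)
look('mill_center','w6',30,100)"
```

```text
t 12.68 pos [469.3  -2.2 198.7] jaw -0.186 shift [-0.03  0.22 -0.23] turn [-0.05  0.    0.02] F [0.6 0.6 1.1] g 1.001
mill_center 0.71 [315. 157. 351. 209.] 1438 zmax 88.6
  mid [481.7  -4.   60.1] ext [33.9 33.6 55.2]
  circ [481.5  -5. ] 18.8 rect ((481.80517578125, -4.667644500732422), (36.02311325073242, 35.905418395996094), 27.377153396606445)
```

View pics/w6.png

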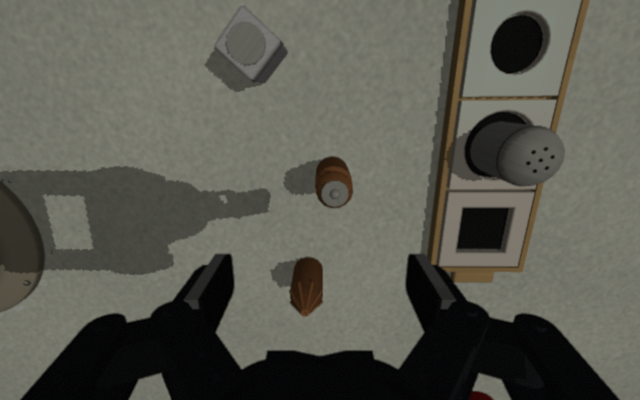

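The mill's steel cap is at (336,195), world (481.5,-5). The coned reamer is at (308,285). Descending on the mill.

```bash
python3 -c "
from h import *
plan([481.5,-5,120],-0.189)"
```

```text
t 12.78 pos [470.2  -2.4 199.2] jaw -0.186 shift [-0.01  0.24  1.58] turn [-0.04  0.    0.02] F [ 0.7  0.7 -0.5] g 1.0
```

Call:
servo_tool:
  motion:
    - {"dr": [-0.04, 0, 0], "delta_pos": [-0.01, 0.24, 0.4], "hand": 1}
    - {"dr": [0, 0, 0], "delta_pos": [0, 0, 0.6], "hand": 1}
    - {"dr": [0, 0, 0], "delta_pos": [0, 0, 0.4], "hand": 1}
    - {"dr": [0, 0, 0], "delta_pos": [0, 0, 0], "hand": 1}

```text
time_s: 13.28
eef_pos: [484.6, -5.7, 126.9]
ee_rot: [0.0, 0.77, 0.638, 0.0]
force: [0.6, -0.5, 1.1]
grip_width: 1.002
```

```bash
python3 -c "
from h import *
plan([481.5,-5,22],-0.189)
look('mill_center','w7',30,100)"
```

```text
t 13.28 pos [484.6  -5.7 126.9] jaw -0.186 shift [ 0.   -0.07  2.1 ] turn [0.   0.   0.02] F [ 0.6 -0.5  1.1] g 1.002
mill_center 0.76 [290. 169. 339. 242.] 2580 zmax 89.2
  mid [482.1  -3.   59.9] ext [33.9 31.8 55.5]
  circ [481.5  -4.9] 18.7 rect ((481.6075134277344, -4.407386779785156), (36.191524505615234, 35.36869430541992), 26.980985641479492)
```

View pics/w7.png

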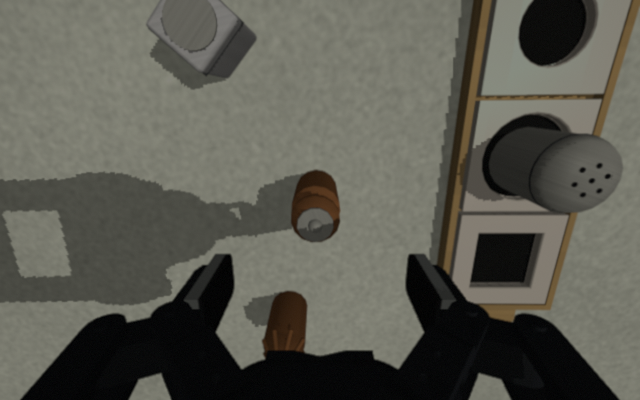

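Call:
servo_tool:
  motion:
    - {"dr": [0, 0, 0.02], "delta_pos": [0, -0.06, 0.5], "hand": 1}
    - {"dr": [0, 0, 0], "delta_pos": [0, 0, 0.6], "hand": 1}
    - {"dr": [0, 0, 0], "delta_pos": [0, 0, 0.5], "hand": 1}
    - {"dr": [0, 0, 0], "delta_pos": [0, 0, 0.3], "hand": 1}
    - {"dr": [0, 0, 0], "delta_pos": [0, 0, 0.1], "hand": 1}
    - {"dr": [0, 0, 0], "delta_pos": [0, 0, 0], "hand": 1}

```text
time_s: 14.12
eef_pos: [488.1, -6.7, 31.6]
ee_rot: [0.007, 0.771, 0.637, 0.005]
force: [-0.4, -0.1, -0.3]
grip_width: 1.0
```

```bash
python3 -c "
from h import *
plan([481.5,-5,22],-0.189)"
```

```text
t 14.12 pos [488.1  -6.7  31.6] jaw -0.189 shift [ 0.01 -0.14  0.19] turn [ 0.09  0.01 -0.  ] F [-0.4 -0.1 -0.3] g 1.0
```

Call:
servo_tool:
  motion:
    - {"dr": [0.09, 0.01, 0], "delta_pos": [0, -0.13, 0.18], "hand": 1}
    - {"dr": [0, 0, 0], "delta_pos": [0, 0, 0], "hand": 1}

```text
time_s: 14.38
eef_pos: [482.0, -5.5, 23.0]
ee_rot: [0.0, 0.771, 0.637, 0.0]
force: [0.6, 0.6, -0.2]
grip_width: 1.004
```

```bash
python3 -c "
from h import *
plan([481.5,-5,22],-0.189)"
```

```text
t 14.38 pos [482.   -5.5  23. ] jaw -0.189 shift [ 0.01 -0.01  0.02] turn [ 0.01 -0.   -0.  ] F [ 0.6  0.6 -0.2] g 1.004
```

Call:
servo_tool:
  motion:
    - {"dr": [0, 0, 0], "delta_pos": [0.01, -0.01, 0.01], "hand": 0.6}
    - {"dr": [0, 0, 0], "delta_pos": [0, 0, 0], "hand": 0.5}
    - {"dr": [0, 0, 0], "delta_pos": [0, 0, 0], "hand": 0.4}
    - {"dr": [0, 0, 0], "delta_pos": [0, 0, 0], "hand": 0.2}
    - {"dr": [0, 0, 0], "delta_pos": [0, 0, 0], "hand": 0}
    - {"dr": [0, 0, 0], "delta_pos": [0, 0, 0], "hand": 0}
    - {"dr": [0, 0, 0], "delta_pos": [0, 0, 0], "hand": 0}
    - {"dr": [0, 0, 0], "delta_pos": [0, 0, 0], "hand": 0}

```text
time_s: 15.38
eef_pos: [481.9, -4.9, 23.2]
ee_rot: [0.001, 0.771, 0.637, 0.001]
force: [0.2, 0.6, 0.7]
grip_width: 0.432
```

```bash
python3 -c "
from h import *
plan([481.5,-5,22],-0.189)"
```

```text
t 15.38 pos [481.9  -4.9  23.2] jaw -0.189 shift [-0.   -0.01  0.02] turn [ 0.01 -0.   -0.  ] F [0.2 0.6 0.7] g 0.432
```

Gripped at 0.432, about 37 mm. Lifting.

Call:
servo_tool:
  motion:
    - {"dr": [0, 0, 0], "delta_pos": [0, 0, -0.3], "hand": 0}
    - {"dr": [0, 0, 0], "delta_pos": [0, 0, -0.6], "hand": 0}
    - {"dr": [0, 0, 0], "delta_pos": [0, 0, -0.7], "hand": 0}
    - {"dr": [0, 0, 0], "delta_pos": [0, 0, -0.7], "hand": 0}
    - {"dr": [0, 0, 0], "delta_pos": [0, 0, -0.5], "hand": 0}
    - {"dr": [0, 0, 0], "delta_pos": [0, 0, 0], "hand": 0}

```text
time_s: 16.12
eef_pos: [481.1, -4.7, 171.3]
ee_rot: [0.001, 0.771, 0.637, 0.001]
force: [-0.1, -0.1, -2.7]
grip_width: 0.436
```

```bash
python3 -c "
from h import *
plan([680,89,160],-0.189)"
```

```text
t 16.12 pos [481.1  -4.7 171.3] jaw -0.189 shift [2.59 3.55 0.24] turn [ 0.02 -0.   -0.  ] F [-0.1 -0.1 -2.7] g 0.436
```

Call:
servo_tool:
  motion:
    - {"dr": [0, 0, 0], "delta_pos": [0.29, 0.4, 0], "hand": 0}
    - {"dr": [0, 0, 0], "delta_pos": [0.45, 0.6, 0], "hand": 0}
    - {"dr": [0, 0, 0], "delta_pos": [0.45, 0.6, 0], "hand": 0}
    - {"dr": [0, 0, 0], "delta_pos": [0.45, 0.6, 0], "hand": 0}
    - {"dr": [0, 0, 0], "delta_pos": [0.45, 0.6, 0], "hand": 0}
    - {"dr": [0, 0, 0], "delta_pos": [0.3, 0.45, 0], "hand": 0}
    - {"dr": [0, 0, 0], "delta_pos": [0.15, 0.2, 0], "hand": 0}
    - {"dr": [0, 0, 0], "delta_pos": [0, 0, 0], "hand": 0}

```text
time_s: 17.12
eef_pos: [676.0, 90.7, 160.1]
ee_rot: [-0.004, 0.771, 0.637, -0.005]
force: [-0.2, 0.2, -2.2]
grip_width: 0.435
```

```bash
python3 -c "
from h import *
plan([680,89,80],-0.189)
look('mill_center','w8',100,300)"
```

```text
t 17.12 pos [676.   90.7 160.1] jaw -0.19 shift [-0.01  0.1   1.6 ] turn [-0.07  0.01 -0.01] F [-0.2  0.2 -2.2] g 0.435
mill_center 0.65 [274. 210. 366. 356.] 10570 zmax 233.0
  mid [676.7  97.3 181.5] ext [34.  22.7 84.1]
  circ [677.1  88.9] 20.9 rect ((677.9807739257812, 94.70510864257812), (28.440872192382812, 39.62010192871094), 75.95409393310547)
```

View pics/w8.png

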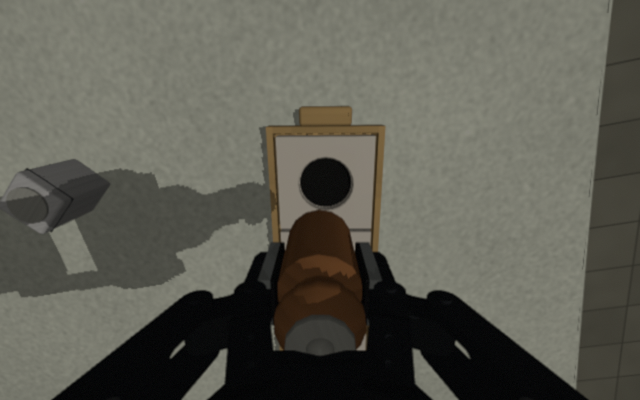

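The mill is held straight, and the narrow well is visible at (326,182). Lowering.

Call:
servo_tool:
  motion:
    - {"dr": [-0.07, 0.01, 0], "delta_pos": [-0.01, 0.1, 0.4], "hand": 0}
    - {"dr": [0, 0, 0], "delta_pos": [0, 0, 0.5], "hand": 0}
    - {"dr": [0, 0, 0], "delta_pos": [0, 0, 0.5], "hand": 0}
    - {"dr": [0, 0, 0], "delta_pos": [0, 0, 0.3], "hand": 0}
    - {"dr": [0, 0, 0], "delta_pos": [0, 0, 0], "hand": 0}

```text
time_s: 17.85
eef_pos: [678.2, 87.0, 74.4]
ee_rot: [0.0, 0.772, 0.636, 0.0]
force: [-0.1, 0.2, -0.6]
grip_width: 0.435
```

```bash
python3 -c "
from h import *
plan([680,89,33],-0.189)"
```

```text
t 17.85 pos [678.2  87.   74.4] jaw -0.193 shift [0.05 0.03 0.83] turn [ 0.    0.   -0.02] F [-0.1  0.2 -0.6] g 0.435
```

Call:
servo_tool:
  motion:
    - {"dr": [0, 0, 0], "delta_pos": [0.05, 0.03, 0.3], "hand": 0}
    - {"dr": [0, 0, 0], "delta_pos": [0, 0, 0.25], "hand": 0}
    - {"dr": [0, 0, 0], "delta_pos": [0, 0, 0.1], "hand": 0}
    - {"dr": [0, 0, 0], "delta_pos": [0, 0, 0], "hand": 0}

```text
time_s: 18.35
eef_pos: [681.1, 89.2, 41.6]
ee_rot: [0.001, 0.772, 0.636, 0.001]
force: [-0.2, 0.3, -1.3]
grip_width: 0.432
```

```bash
python3 -c "
from h import *
plan([680,89,33],-0.189)"
```

```text
t 18.35 pos [681.1  89.2  41.6] jaw -0.193 shift [-0.01 -0.02  0.17] turn [ 0.02 -0.   -0.02] F [-0.2  0.3 -1.3] g 0.432
```

Call:
servo_tool:
  motion:
    - {"dr": [0.02, 0, 0], "delta_pos": [0, -0.02, 0.06], "hand": 0}
    - {"dr": [0, 0, 0], "delta_pos": [0, 0, 0.05], "hand": 0}
    - {"dr": [0, 0, 0], "delta_pos": [0, 0, 0.03], "hand": 0}
    - {"dr": [0, 0, 0], "delta_pos": [0, 0, 0], "hand": 0}
    - {"dr": [0, 0, 0], "delta_pos": [0, 0, 0.03], "hand": 0}

```text
time_s: 18.98
eef_pos: [680.6, 89.4, 33.7]
ee_rot: [0.001, 0.772, 0.636, 0.001]
force: [-0.1, 0.2, -2.2]
grip_width: 0.433
```

Call:
servo_tool:
  motion:
    - {"dr": [0, 0, 0], "delta_pos": [0, 0, 0.03], "hand": 0}

```text
time_s: 19.1
eef_pos: [680.7, 89.4, 33.2]
ee_rot: [0.001, 0.772, 0.636, 0.001]
force: [-6.2, -0.0, 10.4]
grip_width: 0.431
```

Contact at z = 33.2, where I expected the floor. Releasing and retreating.

Call:
servo_tool:
  motion:
    - {"dr": [0, 0, 0], "delta_pos": [0, 0, 0], "hand": 0.5}
    - {"dr": [0, 0, 0], "delta_pos": [0, 0, 0], "hand": 0.7}
    - {"dr": [0, 0, 0], "delta_pos": [0, 0, 0], "hand": 0.9}
    - {"dr": [0, 0, 0], "delta_pos": [0, 0, 0], "hand": 1}
    - {"dr": [0, 0, 0], "delta_pos": [0, 0, 0], "hand": 1}
    - {"dr": [0, 0, 0], "delta_pos": [0, 0, 0], "hand": 1}

```text
time_s: 19.85
eef_pos: [681.2, 89.4, 33.8]
ee_rot: [0.001, 0.772, 0.636, 0.001]
force: [0.1, 0.1, -0.2]
grip_width: 1.003
```

Call:
servo_tool:
  motion:
    - {"dr": [0, 0, 0], "delta_pos": [0, 0, -0.3], "hand": 1}
    - {"dr": [0, 0, 0], "delta_pos": [0, 0, -0.6], "hand": 1}
    - {"dr": [0, 0, 0], "delta_pos": [0, 0, -0.8], "hand": 1}
    - {"dr": [0, 0, 0], "delta_pos": [0, 0, -0.8], "hand": 1}
    - {"dr": [0, 0, 0], "delta_pos": [0, 0, -0.8], "hand": 1}
    - {"dr": [0, 0, 0], "delta_pos": [0, 0, -0.4], "hand": 1}
    - {"dr": [0, 0, 0], "delta_pos": [0, 0, 0], "hand": 1}

```text
time_s: 20.72
eef_pos: [680.4, 89.5, 231.9]
ee_rot: [0.003, 0.772, 0.636, 0.004]
force: [0.1, -0.6, -0.5]
grip_width: 1.0
```

```bash
python3 -c "
from h import *
plan([432,129,210],-0.189)
look('mill_center','w9',40,110)"
```

```text
t 20.73 pos [680.4  89.5 231.9] jaw -0.193 shift [-0.17 -5.03  0.39] turn [ 0.06 -0.01 -0.02] F [ 0.1 -0.6 -0.5] g 1.0
mill_center 0.95 [302. 155. 337. 203.] 1206 zmax 98.7
  mid [681.6  90.   70.3] ext [33.2 34.3 54.5]
  circ [680.9  89.4] 18.5 rect ((681.0947875976562, 89.8162841796875), (35.748497009277344, 35.29853820800781), 27.35409927368164)
```

View pics/w9.png

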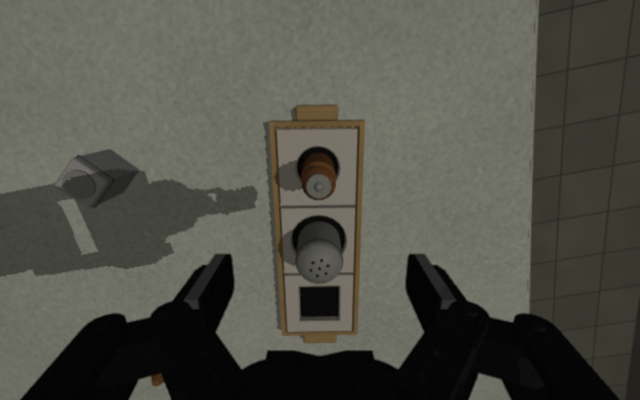

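The mill stands in the narrow well at (319,180), top at z=98.7 (expected 99). Moving to the tin.

Call:
servo_tool:
  motion:
    - {"dr": [0, 0, 0], "delta_pos": [0, -0.5, 0], "hand": 1}
    - {"dr": [0, 0, 0], "delta_pos": [0, -0.8, 0], "hand": 1}
    - {"dr": [0, 0, 0], "delta_pos": [0, -0.8, 0], "hand": 1}
    - {"dr": [0, 0, 0], "delta_pos": [-0.05, -0.8, 0], "hand": 1}
    - {"dr": [0, 0, 0], "delta_pos": [-0.05, -0.8, 0], "hand": 1}
    - {"dr": [0, 0, 0], "delta_pos": [-0.05, -0.8, 0.1], "hand": 1}
    - {"dr": [0, 0, 0], "delta_pos": [0, -0.4, 0.2], "hand": 1}
    - {"dr": [0, 0, 0], "delta_pos": [0, 0, 0], "hand": 1}

```text
time_s: 21.82
eef_pos: [425.4, 129.8, 203.3]
ee_rot: [-0.004, 0.772, 0.636, -0.005]
force: [-0.3, -0.3, 0.9]
grip_width: 0.996
```

```bash
python3 -c "
from h import *
plan([432,129,210],-0.189)
look('tin_center','w10',56,90)"
```

```text
t 21.82 pos [425.4 129.8 203.3] jaw -0.193 shift [ 0.01  0.13 -0.14] turn [-0.07  0.01 -0.02] F [-0.3 -0.3  0.9] g 0.996
tin_center 0.61 [298. 146. 356. 206.] 1735 zmax 65.1
  mid [430.9 131.6  60.9] ext [49.7 49.6  7.1]
  circ [430.7 131.1] 27.9 rect ((430.7402648925781, 130.7085723876953), (42.280582427978516, 42.25579833984375), 37.961830139160156)
```

View pics/w10.png

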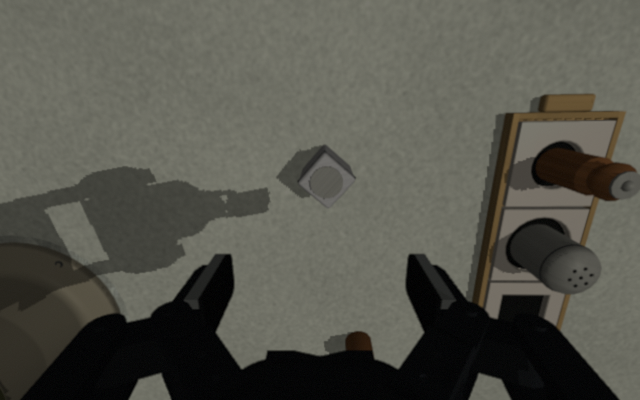

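The tin's lid is at (325,182), world (430.7,130.9), with its faces at 38°/-52°. I'll turn the jaws to -52°.

Call:
servo_tool:
  motion:
    - {"dr": [-0.07, 0, 0.8], "delta_pos": [0, 0.1, 0], "hand": 1}
    - {"dr": [0, 0, 0.9], "delta_pos": [0, 0, 0], "hand": 1}
    - {"dr": [0, 0, 0.9], "delta_pos": [0, 0, 0], "hand": 1}
    - {"dr": [0, 0, 0.9], "delta_pos": [0, 0, 0], "hand": 1}
    - {"dr": [0, 0, 0.6], "delta_pos": [0, 0, 0], "hand": 1}
    - {"dr": [0, 0, 0], "delta_pos": [0, 0, 0], "hand": 1}

```text
time_s: 22.68
eef_pos: [437.9, 126.9, 203.8]
ee_rot: [0.002, 0.95, 0.313, 0.001]
force: [-0.4, 0.1, 0.6]
grip_width: 1.001
```

```bash
python3 -c "
from h import *
plan([430.7,130.9,110],-0.907)
look('tin_center','w11',56,90)"
```

```text
t 22.68 pos [437.9 126.9 203.8] jaw -0.934 shift [-0.07 -0.16  1.87] turn [ 0.03 -0.   -0.16] F [-0.4  0.1  0.6] g 1.001
tin_center 0.9 [292. 154. 331. 207.] 1631 zmax 65.1
  mid [431.9 131.8  60.8] ext [48.7 48.3  6.7]
  circ [431.7 131.4] 27.1 rect ((430.630126953125, 131.00296020507812), (42.08231735229492, 40.833831787109375), 38.278934478759766)
```

Call:
servo_tool:
  motion:
    - {"dr": [0.03, 0, -0.16], "delta_pos": [-0.07, -0.16, 0.4], "hand": 1}
    - {"dr": [0, 0, 0], "delta_pos": [0, 0, 0.7], "hand": 1}
    - {"dr": [0, 0, 0], "delta_pos": [0, 0, 0.5], "hand": 1}
    - {"dr": [0, 0, 0], "delta_pos": [0, 0, 0], "hand": 1}

```text
time_s: 23.28
eef_pos: [431.4, 131.2, 122.2]
ee_rot: [-0.0, 0.944, 0.331, 0.001]
force: [0.0, 0.4, 1.0]
grip_width: 1.001
```

```bash
python3 -c "
from h import *
plan([431,131,20],-0.907)
look('tin_center','w12',56,90)"
```

```text
t 23.27 pos [431.4 131.2 122.2] jaw -0.897 shift [-0.01 -0.    2.04] turn [ 0.   -0.01  0.06] F [0.  0.4 1. ] g 1.001
tin_center 0.76 [292. 168. 350. 242.] 3024 zmax 65.1
  mid [431.7 131.3  60.6] ext [49.3 49.6  7.2]
  circ [431.2 131. ] 27.8 rect ((431.3548583984375, 130.82791137695312), (41.856101989746094, 41.931121826171875), 37.07168960571289)
```

View pics/w12.png

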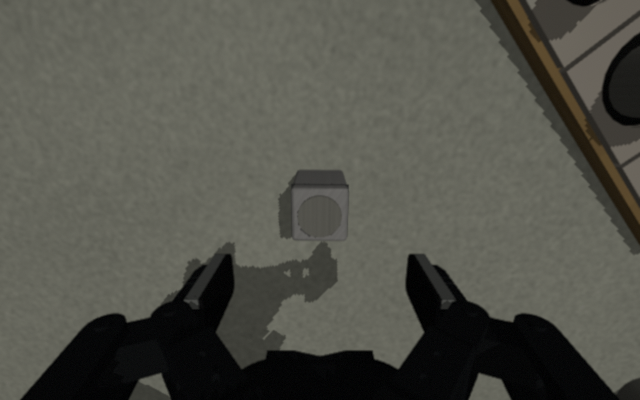

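The tin is square to the jaws and centred at column 320. Descending.

Call:
servo_tool:
  motion:
    - {"dr": [0, 0, 0.06], "delta_pos": [0, 0, 0.5], "hand": 1}
    - {"dr": [0, 0, 0], "delta_pos": [0, 0, 0.6], "hand": 1}
    - {"dr": [0, 0, 0], "delta_pos": [0, 0, 0.5], "hand": 1}
    - {"dr": [0, 0, 0], "delta_pos": [0, 0, 0.25], "hand": 1}
    - {"dr": [0, 0, 0], "delta_pos": [0, 0, 0], "hand": 1}
    - {"dr": [0, 0, 0], "delta_pos": [0, 0, 0], "hand": 1}

```text
time_s: 24.12
eef_pos: [439.2, 131.6, 36.1]
ee_rot: [0.003, 0.945, 0.327, 0.01]
force: [0.2, -0.0, 0.2]
grip_width: 0.995
```

```bash
python3 -c "
from h import *
plan([431.2,131,20],-0.907)"
```

```text
t 24.12 pos [439.2 131.6  36.1] jaw -0.905 shift [-0.14 -0.09  0.32] turn [ 0.06 -0.1   0.01] F [ 0.2 -0.   0.2] g 0.995
```

Call:
servo_tool:
  motion:
    - {"dr": [0.06, -0.1, 0], "delta_pos": [-0.14, -0.09, 0.3], "hand": 1}
    - {"dr": [0, 0, 0], "delta_pos": [0, 0, 0], "hand": 1}

```text
time_s: 24.38
eef_pos: [431.1, 130.8, 21.0]
ee_rot: [0.001, 0.945, 0.327, -0.0]
force: [-0.0, -0.8, 0.9]
grip_width: 0.999
```

```bash
python3 -c "
from h import *
plan([431.2,131,20],-0.907)"
```

```text
t 24.38 pos [431.1 130.8  21. ] jaw -0.905 shift [ 0.   -0.    0.02] turn [0.01 0.   0.01] F [-0.  -0.8  0.9] g 0.999
```

Call:
servo_tool:
  motion:
    - {"dr": [0, 0, 0], "delta_pos": [0, 0, 0], "hand": 0.65}
    - {"dr": [0, 0, 0], "delta_pos": [0, 0, 0], "hand": 0.55}
    - {"dr": [0, 0, 0], "delta_pos": [0, 0, 0], "hand": 0.4}
    - {"dr": [0, 0, 0], "delta_pos": [0, 0, 0], "hand": 0.2}
    - {"dr": [0, 0, 0], "delta_pos": [0, 0, 0], "hand": 0}
    - {"dr": [0, 0, 0], "delta_pos": [0, 0, 0], "hand": 0}
    - {"dr": [0, 0, 0], "delta_pos": [0, 0, 0], "hand": 0}

```text
time_s: 25.25
eef_pos: [431.5, 130.9, 21.4]
ee_rot: [0.001, 0.945, 0.327, 0.0]
force: [0.8, 0.4, -1.5]
grip_width: 0.483
```

```bash
python3 -c "
from h import *
plan([431.2,131,20],-0.907)"
```

```text
t 25.25 pos [431.5 130.9  21.4] jaw -0.905 shift [-0.   -0.01  0.03] turn [0.01 0.   0.01] F [ 0.8  0.4 -1.5] g 0.483
```

Gripped at 0.483, about 41 mm. Lifting, then turning back to the caddy's yaw.

Call:
servo_tool:
  motion:
    - {"dr": [0, 0, 0], "delta_pos": [0, 0, -0.3], "hand": 0}
    - {"dr": [0, 0, 0], "delta_pos": [0, 0, -0.6], "hand": 0}
    - {"dr": [0, 0, 0], "delta_pos": [0, 0, -0.7], "hand": 0}
    - {"dr": [0, 0, 0], "delta_pos": [0, 0, -0.7], "hand": 0}
    - {"dr": [0, 0, 0], "delta_pos": [0, 0, -0.5], "hand": 0}
    - {"dr": [0, 0, -0.5], "delta_pos": [0, 0, 0], "hand": 0}
    - {"dr": [0, 0, -0.9], "delta_pos": [0, 0, 0], "hand": 0}
    - {"dr": [0, 0, -0.9], "delta_pos": [0, 0, 0], "hand": 0}
    - {"dr": [0, 0, -0.9], "delta_pos": [0, 0, 0], "hand": 0}
    - {"dr": [0, 0, -0.6], "delta_pos": [0, 0, 0], "hand": 0}
    - {"dr": [0, 0, -0.3], "delta_pos": [0, 0, 0], "hand": 0}
    - {"dr": [0, 0, 0], "delta_pos": [0, 0, 0], "hand": 0}

```text
time_s: 26.75
eef_pos: [429.6, 131.0, 165.0]
ee_rot: [-0.0, 0.763, 0.646, -0.001]
force: [0.2, 0.1, -1.2]
grip_width: 0.485
```

```bash
python3 -c "
from h import *
plan([643.2,-102.5,165],-0.187)
look('tin_center','w13',140,300)"
```

```text
t 26.75 pos [429.6 131.  165. ] jaw -0.166 shift [-3.9   4.99 -0.  ] turn [-0.01  0.01  0.12] F [ 0.2  0.1 -1.2] g 0.485
```

View pics/w13.png

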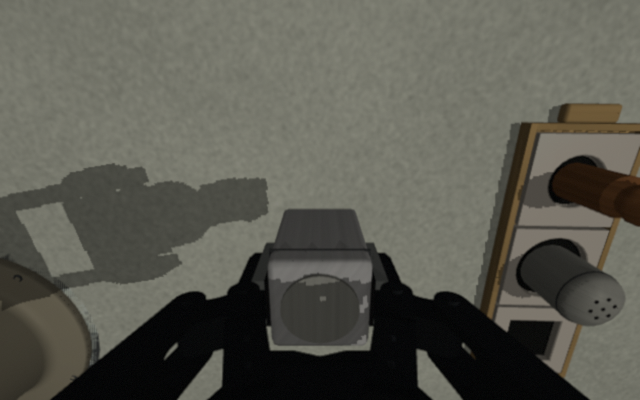

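The tin is held squarely at (320,300). Carrying it to the square well.

Call:
servo_tool:
  motion:
    - {"dr": [0, 0, 0.12], "delta_pos": [-0.3, 0.4, 0], "hand": 0}
    - {"dr": [0, 0, 0], "delta_pos": [-0.5, 0.65, 0], "hand": 0}
    - {"dr": [0, 0, 0], "delta_pos": [-0.5, 0.65, 0], "hand": 0}
    - {"dr": [0, 0, 0], "delta_pos": [-0.5, 0.65, 0], "hand": 0}
    - {"dr": [0, 0, 0], "delta_pos": [-0.5, 0.65, 0], "hand": 0}
    - {"dr": [0, 0, 0], "delta_pos": [-0.5, 0.65, 0], "hand": 0}
    - {"dr": [0, 0, 0], "delta_pos": [-0.5, 0.6, 0], "hand": 0}
    - {"dr": [0, 0, 0], "delta_pos": [-0.4, 0.45, 0], "hand": 0}
    - {"dr": [0, 0, 0], "delta_pos": [-0.1, 0.15, 0], "hand": 0}
    - {"dr": [0, 0, 0], "delta_pos": [0, 0, 0], "hand": 0}

```text
time_s: 28.1
eef_pos: [637.0, -108.0, 162.8]
ee_rot: [-0.002, 0.773, 0.634, -0.002]
force: [-0.1, 0.0, -0.8]
grip_width: 0.492
```

```bash
python3 -c "
from h import *
plan([643.2,-102.5,80],-0.187)"
```

```text
t 28.1 pos [ 637.  -108.   162.8] jaw -0.197 shift [0.13 0.11 1.66] turn [-0.03  0.   -0.06] F [-0.1  0.  -0.8] g 0.492
```

Call:
servo_tool:
  motion:
    - {"dr": [-0.03, 0, -0.06], "delta_pos": [0.13, 0.11, 0.4], "hand": 0}
    - {"dr": [0, 0, 0], "delta_pos": [0, 0, 0.5], "hand": 0}
    - {"dr": [0, 0, 0], "delta_pos": [0, 0, 0.5], "hand": 0}
    - {"dr": [0, 0, 0], "delta_pos": [0, 0, 0.3], "hand": 0}
    - {"dr": [0, 0, 0], "delta_pos": [0, 0, 0], "hand": 0}

```text
time_s: 28.72
eef_pos: [642.1, -97.3, 77.2]
ee_rot: [0.0, 0.769, 0.64, 0.0]
force: [-0.1, 0.0, -0.9]
grip_width: 0.489
```

```bash
python3 -c "
from h import *
plan([643.2,-102.5,31.2],-0.187)
look('liner_square','w14',1,40)"
```

```text
t 28.73 pos [642.1 -97.3  77.2] jaw -0.183 shift [-0.1   0.04  0.92] turn [0.   0.   0.02] F [-0.1  0.  -0.9] g 0.489
liner_square 0.59 [252. 154. 393. 253.] 8698 zmax 19.1
  mid [647.2 -89.6  13.3] ext [95.8 76.3 10.2]
  circ [646.3 -92. ] 57.9 rect ((646.3541870117188, -92.00184631347656), (71.10504913330078, 94.126708984375), 79.36766815185547)
```

View pics/w14.png

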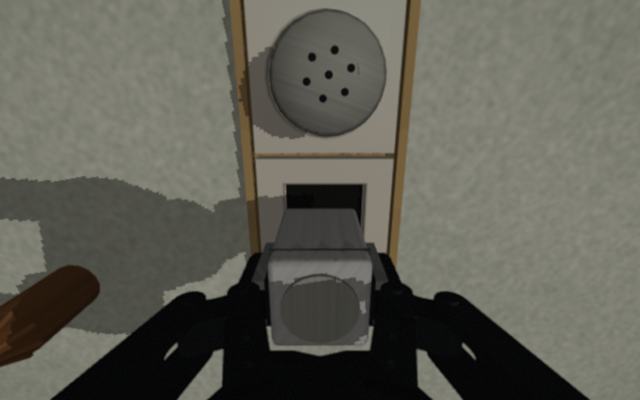

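Call:
servo_tool:
  motion:
    - {"dr": [0, 0, 0.02], "delta_pos": [-0.1, 0.04, 0.2], "hand": 0}
    - {"dr": [0, 0, 0], "delta_pos": [0, 0, 0.25], "hand": 0}
    - {"dr": [0, 0, 0], "delta_pos": [0, 0, 0.15], "hand": 0}
    - {"dr": [0, 0, 0], "delta_pos": [0, 0, 0], "hand": 0}

```text
time_s: 29.32
eef_pos: [644.7, -103.9, 47.9]
ee_rot: [0.002, 0.77, 0.638, 0.001]
force: [0.3, -0.9, -1.1]
grip_width: 0.487
```

```bash
python3 -c "
from h import *
plan([643.2,-102.5,31.2],-0.187)"
```

```text
t 29.32 pos [ 644.7 -103.9   47.9] jaw -0.187 shift [ 0.02 -0.04  0.33] turn [ 0.03  0.01 -0.  ] F [ 0.3 -0.9 -1.1] g 0.487
```

Call:
servo_tool:
  motion:
    - {"dr": [0.03, 0, 0], "delta_pos": [0.02, -0.03, 0.12], "hand": 0}
    - {"dr": [0, 0, 0], "delta_pos": [0, 0, 0.1], "hand": 0}
    - {"dr": [0, 0, 0], "delta_pos": [0, 0, 0.05], "hand": 0}
    - {"dr": [0, 0, 0], "delta_pos": [0, 0, 0.02], "hand": 0}
    - {"dr": [0, 0, 0], "delta_pos": [0, 0, 0], "hand": 0}

```text
time_s: 29.95
eef_pos: [643.6, -102.5, 32.9]
ee_rot: [0.001, 0.77, 0.638, -0.0]
force: [0.5, 0.8, -0.7]
grip_width: 0.487
```

```bash
python3 -c "
from h import *
plan([643.2,-102.5,31.2],-0.187)"
```

```text
t 29.95 pos [ 643.6 -102.5   32.9] jaw -0.187 shift [-0.   -0.01  0.03] turn [0.   0.01 0.  ] F [ 0.5  0.8 -0.7] g 0.487
```

Call:
servo_tool:
  motion:
    - {"dr": [0, 0, 0], "delta_pos": [0, 0, 0.03], "hand": 0}
    - {"dr": [0, 0, 0], "delta_pos": [0, 0, 0.02], "hand": 0}

```text
time_s: 30.2
eef_pos: [643.9, -102.7, 31.4]
ee_rot: [0.001, 0.77, 0.638, 0.0]
force: [-5.2, 0.9, 8.9]
grip_width: 0.487
```

Call:
servo_tool:
  motion:
    - {"dr": [0, 0, 0], "delta_pos": [0, 0, 0.02], "hand": 0}

```text
time_s: 30.32
eef_pos: [643.9, -102.7, 31.4]
ee_rot: [0.001, 0.77, 0.638, 0.0]
force: [-5.4, 1.1, 8.1]
grip_width: 0.486
```

Contact at z = 31.4, as expected. Releasing.

Call:
servo_tool:
  motion:
    - {"dr": [0, 0, 0], "delta_pos": [0, 0, 0], "hand": 0.55}
    - {"dr": [0, 0, 0], "delta_pos": [0, 0, 0], "hand": 0.7}
    - {"dr": [0, 0, 0], "delta_pos": [0, 0, 0], "hand": 0.9}
    - {"dr": [0, 0, 0], "delta_pos": [0, 0, 0], "hand": 1}
    - {"dr": [0, 0, 0], "delta_pos": [0, 0, 0], "hand": 1}
    - {"dr": [0, 0, 0], "delta_pos": [0, 0, 0], "hand": 1}

```text
time_s: 31.08
eef_pos: [644.2, -102.7, 31.5]
ee_rot: [0.001, 0.77, 0.638, 0.0]
force: [-0.3, 0.4, -0.1]
grip_width: 1.002
```

Call:
servo_tool:
  motion:
    - {"dr": [0, 0, 0], "delta_pos": [0, 0, -0.3], "hand": 1}
    - {"dr": [0, 0, 0], "delta_pos": [0, 0, -0.6], "hand": 1}
    - {"dr": [0, 0, 0], "delta_pos": [0, 0, -0.8], "hand": 1}
    - {"dr": [0, 0, 0], "delta_pos": [0, 0, -0.8], "hand": 1}
    - {"dr": [0, 0, 0], "delta_pos": [0, 0, -0.8], "hand": 1}
    - {"dr": [0, 0, 0], "delta_pos": [0, 0, -0.4], "hand": 1}
    - {"dr": [0, 0, 0], "delta_pos": [0, 0, 0], "hand": 1}

```text
time_s: 31.95
eef_pos: [643.7, -102.3, 229.5]
ee_rot: [0.004, 0.77, 0.638, 0.002]
force: [0.5, -0.6, -0.5]
grip_width: 0.997
```

```bash
python3 -c "
from h import *
plan([643,-102,200],-0.189)
look('tin_center','w15',40,110)
for cam in('side','top'):
  p,d=capture(cam);cv2.imwrite(f'pics/{cam}1.png',p[:,:,::-1]);c=get_calibration(cam)
  for l in('timer_center','reamer_center','mortar','canister','shaker_center','mill_center','tin_center'):
    for o in outline_of(cam,l)[:1]:
        P,_=cloud(c,d,o['pixels']);lo,hi=np.percentile(P,[2,98],axis=0)
        print(cam,l,round(o['score'],2),np.round((lo+hi)/2),'top',round(P[:,2].max(),1))
"
```

```text
t 31.95 pos [ 643.7 -102.3  229.5] jaw -0.187 shift [ 0.01 -0.02  0.59] turn [0.05 0.01 0.01] F [ 0.5 -0.6 -0.5] g 0.997
tin_center 0.91 [298. 151. 338. 199.] 1737 zmax 74.9
  mid [ 644.1 -102.    58.5] ext [43.4 44.5 31.4]
  circ [ 643.9 -102.2] 28.3 rect ((643.9302368164062, -102.7767562866211), (41.722801208496094, 41.59708786010742), 79.76738739013672)
side timer_center 0.95 [ 469. -315.   36.] top 73.4
side reamer_center 0.73 [ 428. -138.   42.] top 84.4
side mortar 0.68 [614. 456.  49.] top 318.8
side canister 0.66 [ 619. -374.   63.] top 128.7
side mill_center 0.6 [678.  81.  66.] top 99.9
side tin_center 0.75 [ 642. -109.   46.] top 78.6
top timer_center 0.95 [ 470. -308.   37.] top 74.9
top mortar 0.63 [623. 396.  51.] top 101.9
top canister 0.89 [ 620. -412.   68.] top 132.4
top shaker_center 0.73 [659.  -3.  57.] top 83.2
top mill_center 0.59 [678.  87.  55.] top 99.7
top tin_center 0.39 [651. -87.  95.] top 532.3
```

View pics/w15.png

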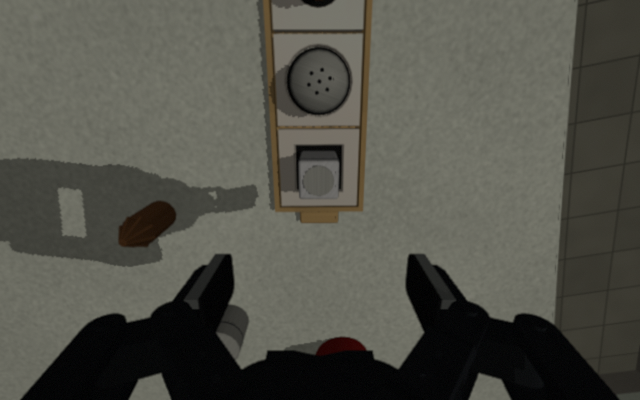

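View pics/side1.png

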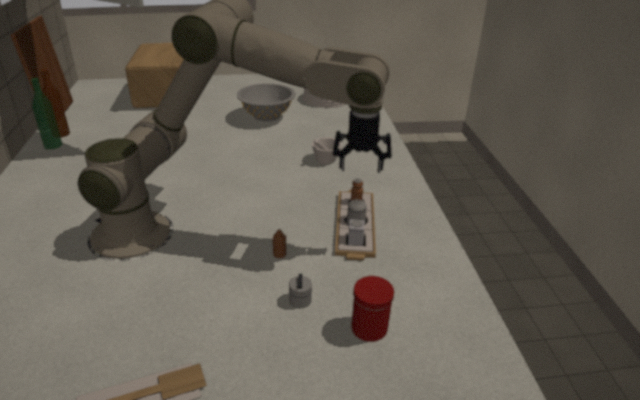

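The wrist view shows the tin seated in the square well at (319,178), top at z=75 (expected 74). The side view shows all three standing in the caddy and the bystanders where they were. The gripper is about 150 mm clear, so I'm handing in.

```bash
python3 -c "
from rig import ticket
print(ticket.finish_job())"
```

```text
the job is handed in; nothing more can be done
None
```

I placed the salt shaker in the wide round well, then the pepper mill in the narrow round well, then the spice tin in the square well. I lowered each one until the wrist sensor read about 9–12 N of contact, then released it. The job was handed in at about 32 s.

**Seating:** the last wrist pictures showed each item upright and within about 2 mm of its well centre. Measured tops, against the heights expected if fully seated:

| Item | Measured (mm) | Expected (mm) |
|---|---|---|
| Shaker | 80.2 | 80 |
| Mill | 98.7 | 99 |
| Tin | 74.9 | 74 |

**Left alone:** the timer, reamer, mortar and canister were never touched. Re-measured, each was within a few mm of its starting position in at least one fixed camera.

**Checks that disagreed or failed:**
- **Side camera:** the mortar and canister outlines came out about 40–60 mm off. The mortar outline included part of the arm, with a false top at 319 mm. The top camera put both back at their first positions.
- **Top camera:** the tin outline was also mixed with the arm and scored only 0.39, so I relied on the wrist and side views for the tin. It did not find the reamer this time; the side camera did, unmoved.
- **Side camera, shaker:** the detector missed the shaker in the last side view, though it is visible there.

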